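# Spray the card edge, then hold the spring clamp open round it

### The arm

A 7-joint arm with a two-finger parallel gripper is mounted at the origin on the work surface. World frame = base frame: x ahead of the robot, y to its left, z up, the work surface at z = 0. Lengths are in m, angles in rad, forces in N, time in s.
With the tool pointing down it reaches from about 0.4 to 0.85 m from the base axis. Payload 10.4 kg.
Tool frame: the origin (TCP) lies midway between the tips of the shut fingers; the grasp point (between the pads) lies 19 mm behind it; z points along the fingers, y is the line along which they close (so a half turn about z gives the same grasp; the last joint's range is limited). The gripper opens to 87 mm and grips with 3 to 60 N. Pads are 19 mm wide; open, the fingers measure 117 mm over their backs; the gripper's body (75 mm by 190 mm) begins 51 mm behind the grasp point.
Start: joints at [-1.285, 0.332, -0.065, 1.46, 0.022, 1.35, -0.088], TCP at [0.19, 0.595, 0.201] pointing down, gripper open.
Joint ranges: [-2.6, 2.6], [-0.5, 2.12], [-1.47, 1.34], [0.16, 2.42], [-1.27, 4.41], [0.06, 2.06], [-2.6, 2.6]. Speed limits (rad/s): [2.22, 2.22, 2.79, 2.79, 3.14, 3.14, 3.14].

### API

Orientations are given as a rotation vector (axis times angle).
In Python, from bench import monitor, optics, hand_in gives the robot as it stands.
- The arm moves only by the shell command python3 -m creep 'ROWS' [FORCE]. ROWS is JSON, a list of rows, each a list of 5 numbers: the opening in per cent of the stroke, from 0 (shut) to 100 (fully open), then the shift along the world's x, y, z in units of 0.05 m (1.0 is 0.05 m), then the turn about the world's z in units of 4 degrees (1.0 is 4 degrees). A call has 1 to 12 rows; each row shifts and turns the commanded pose from where the row before left it; what a row does not reach is not made up. A row lasts 1/10 s, in which the tool goes at most 50 mm and 8.59 degrees, less where a joint would pass 70% of its speed; a pose out of reach is approached as far as the arm can. A call with a number of a shift or a turn outside -1 to 1 is refused whole. A call with a gripper value outside its range is refused whole. The fingers move at their own pace and stop on an object; FORCE is the grip in N (left out, the last holds). Time passes only in rows, so rows that do not move let the fingers close. It gives the time, the measured TCP pose, the force, the opening and the grip force at its end, in the units of the state.
- monitor.read_state(): the state, without advancing time (a new reading comes with each control period).
- optics.snapshot(name): name is "scene" or "top"; returns the picture (384x512x3 uint8, red, green, blue); there is no depth.
- optics.camera_info(name): a dict with "fx", "fy", "cx", "cy" (pixels), "dist" ([k1, k2, p1, p2, k3] as OpenCV has them; the pictures are not rectified), "camera_from_world" (4x4, takes a point from world to camera coordinates). Camera axes: x right, y down, z forward; pixel columns grow to the right and rows downward; lengths in m; the calibration is good to about 2 mm. A picture is of the moment at which its call begins. camera_info takes no time and is no camera call.
- hand_in(): hands the job in; it is judged then, once.
The state is a dict: "clock": time; "q": joint angles; "qvel": joint speeds; "joint_torque": joint torques, N m; "position": TCP position; "orientation": TCP orientation; "contact_force": force on the tool from outside, world axes, zero at the start; "ft_torque": the same for the moment, N m; "gripper_width": finger opening in m; "grip_force": force on a finger pad.
Only numpy, scipy, OpenCV 4.12 (cv2) and the standard library are available. Lean on these libraries where they do the work, as an engineer would, in place of code of your own. Each camera call takes 0.05 s, during which the arm holds its last target. There are 200 camera calls.

### The job

Press the sprung nozzle cap of the spray can that stands beside the upright card all the way down and let it come back up, to wet the card's top edge with adhesive. Then take the spring clamp off the wooden batten it is parked on, and hold it upright with its handles squeezed so that its jaws gape wide around the middle of the card's top edge, one jaw well down on each side and nothing touching the wet card. Finish while still holding the clamp open there, and leave the other things on the bench where they are.

Things in the scene. Friction and masses are not known exactly. Their poses are not given: they have to be found in the camera images.
- clamp: Black steel spring clamp like a big clothes-peg, 80 g, 108 mm tall, 24 mm wide (x). Origin on its pivot axis (along x); z up to the handles, y across the jaws, mirror-symmetric. Squeezing the handles along y opens the jaws; let go, it snaps shut. Starts upright on the batten, pivot 25 mm above the batten's top, jaws 20 mm down its sides. Jaws reach 45 mm below the pivot; pads 15 mm tall.
- clamp_a_grip (a point): Outermost line of the rubber sleeve (round, 10 mm thick, 30 mm long along x) that ends the +y handle, 58 mm above the pivot as parked: the place to squeeze. The sleeves are then 58 mm wide over both. Each needs about 5 N to begin and 10 N to reach the stop. The handles slope inward below the sleeves.
- clamp_b_grip (a point): The same on the -y handle.
- clamp_a (a joint): Angle (rad) of the clamp's +y half about the pivot: 0 as parked (jaw gap 10 mm), -0.11 shut, 0.28 at the stop, wide open (jaw gap about 34 mm, sleeves 24 mm over their outsides). Counts as gaping wide from 0.14 (jaw gap about 22 mm). The halves move together.
- clamp_b (a joint): The same for the -y half; always equal to clamp_a.
- clamp_a_tip (a point): Lower inner edge of the +y jaw's pad, 45 mm below the pivot when parked.
- clamp_b_tip (a point): Lower inner edge of the -y jaw's pad, 45 mm below the pivot when parked.
- rack: Fixed clamp rack: a plywood foot board 200 x 120 x 12 mm with an upright wooden batten 180 mm long (along x), 10 mm thick (y), top edge 75 mm above the bench; two small 30 mm tall braces at its ends. Origin under the centre of the foot board, on the bench.
- station: Fixed plywood foot board 260 (x) x 120 x 12 mm that carries the slotted dark block (top 46 mm above the bench) with the card, and the spray can. Origin at the centre of its underside, on the bench.
- card: Stiff off-white card 100 mm (x) x 4 mm (y) x 90 mm (z), fixed upright in the slotted block; origin at the centre of its bottom edge, inside the slot.
- card_edge (a point): Middle of the card's top edge (100 to 120 mm above the bench); x runs along the edge, y across the card's thickness, z up.
- can: Fixed aluminium spray can with a grey band, 52 mm diameter, on a 70 mm square wooden foot; origin at the centre of the foot's underside, which stands 12 mm above the bench; metal top 146 mm above the origin. It stands beside the card, beyond the end towards the station's -x (robot) side, and sprays towards the card.
- nozzle (a joint): Travel (m) of the can's white sprung cap: 0 up, 0.006 fully down (about 2.4 N to start, 6 N at the bottom). Counts as pressed from 0.0045, as up again below 0.0015.
- nozzle_top (a point): Centre of the top face of the white cap (28 mm diameter), 168 mm above the can's origin when up; moves down with the cap.
- tape: Roll of black tape, 48 mm diameter, 18 mm tall, lying on the station's board beside the card's block; bystander, origin at its underside.
- tin: Plain tin, 42 mm diameter, 35 mm tall, on the rack's foot board beside the batten; bystander, origin at its underside.
- glue: White glue bottle with a screw cap, 52 mm diameter, 140 mm tall, at the back of the bench; bystander, origin at its underside.
- mug: Dark metal mug, 76 mm diameter, 90 mm tall, at the back; bystander, origin at its underside.
- offcut: Wood offcut 90 x 45 x 30 mm, at the back; bystander, origin at its underside.
- driver: Screwdriver lying at the right; bystander.
- bin: Small grey open bin 120 x 90 x 50 mm at the left; bystander, origin at its underside.
Not all that is in view belongs to the job. What is shaped like the clamp but blue or yellow is not meant. Leave any black look-alike of the rack alone.

How it is judged:
By the outcome, as a careful person would: the job done as asked, in the order asked, and still so for the second after the job is handed in, while the arm keeps its last pose, push and grip.
It also fails if it takes over 54 s, if anything falls off the work surface, if the arm or the gripper's body presses on something with over 40 N, if the wrist force passes 120 N, or if a joint passes its speed limit or range.

## Working session

There is one attempt and no reset: what is moved stays moved. The work goes in short steps, Python scripts to look and compute and a shell command to move; the robot and the scene stay as the last step left them, time stands still between calls to the robot, and variables do not carry over. Pictures are saved under pics/ and viewed, at most 12 in all, crops included, and the job is handed in when it is done.

```bash
mkdir -p pics; cat > h.py <<'E'
import numpy as np, cv2
from bench import monitor, optics, hand_in
def cam(n):
    c=optics.camera_info(n); K=np.array([[c['fx'],0,c['cx']],[0,c['fy'],c['cy']],[0,0,1.]])
    return K,np.array(c['dist'],float),np.array(c['camera_from_world'])
def ray(n,uv):
    K,d,T=cam(n); p=cv2.undistortPoints(np.array([[uv]],float),K,d)[0,0]
    R=T[:3,:3]; return -R.T@T[:3,3], R.T@np.array([p[0],p[1],1])
def atz(n,uv,z):
    o,v=ray(n,uv); return o+v*(z-o[2])/v[2]
def proj(n,P):
    K,d,T=cam(n); return cv2.projectPoints(np.array(P,float).reshape(-1,3),cv2.Rodrigues(T[:3,:3])[0],T[:3,3],K,d)[0][:,0]
def tri(uv1,uv2):
    a,b=ray('scene',uv1),ray('top',uv2)
    A=np.stack([a[1],-b[1]],1); s=np.linalg.lstsq(A,b[0]-a[0],rcond=None)[0]
    p,q=a[0]+s[0]*a[1],b[0]+s[1]*b[1]; return (p+q)/2,np.linalg.norm(p-q)
def shot(n,f,box=None,s=1):
    im=optics.snapshot(n)
    if box: im=im[box[1]:box[3],box[0]:box[2]]
    im=cv2.resize(im,None,fx=s,fy=s,interpolation=cv2.INTER_CUBIC); cv2.imwrite(f,im[:,:,::-1])
E
python3 - <<'E'
from h import *
for n in('scene','top'):
    shot(n,f'pics/{n}0.png',s=1.5); K,d,T=cam(n); print(n,K[0,0],-T[:3,:3].T@T[:3,3],T[2,:3])
s=monitor.read_state(); print(s)
E
```

```text
scene 405.4503334252768 [ 1.30576186 -0.32927885  0.92281008] [-0.66756217  0.31050433 -0.67671842]
top 485.74745712033985 [0.17934267 0.02122368 1.75003534] [ 0.21105214 -0.00754132 -0.97744571]
{'clock': 0.1, 'q': array([-1.28460429,  0.3328195 , -0.06472842,  1.46082868,  0.02162526,
        1.34987463, -0.08849497]), 'qvel': array([ 0.00021921, -0.00047391,  0.00065677, -0.00163488,  0.00215597,
       -0.00077221,  0.00126261]), 'joint_torque': array([ 1.19982720e-03, -6.24544787e+01,  2.44253426e-02, -3.90714240e+01,
       -6.14766078e-02,  3.67639842e-02,  7.42393922e-05]), 'position': array([0.18983081, 0.5951045 , 0.2005405 ]), 'orientation': array([-4.83018805e-01, -3.10411502e+00,  1.92822286e-03]), 'contact_force': array([ 0.11321963,  0.72506712, -0.40802316]), 'ft_torque': array([ 0.01518224, -0.0010096 , -0.0140818 ]), 'grip_force': 0.0, 'gripper_width': 0.087066954745239}
```

View pics/scene0.png

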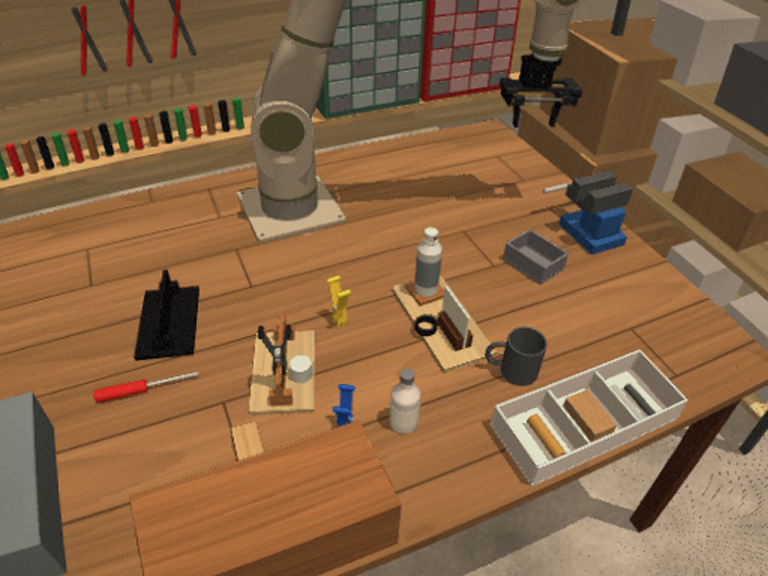

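View pics/top0.png

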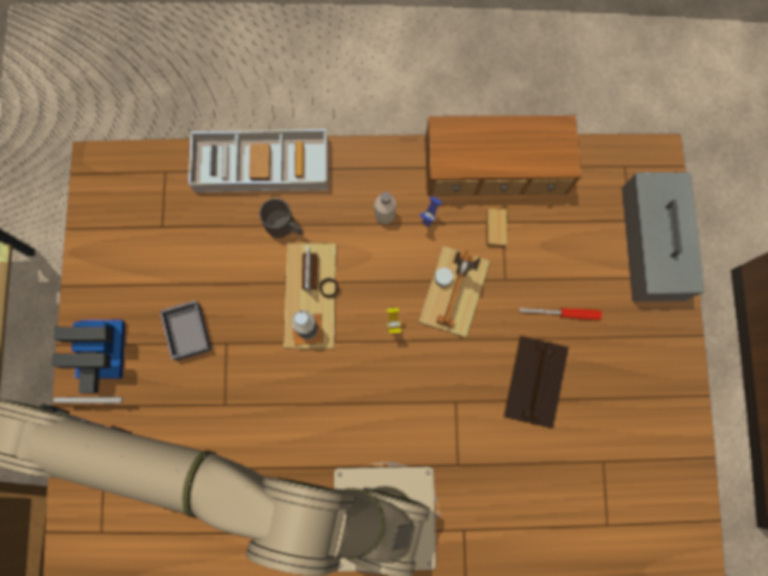

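Both views show the robot arm and bench. Candidates (1.5x px, scene / top):
- Black clamp on the plywood rack's batten: (272,345) / (465,263). This is the one I want.
- Yellow look-alike: (338,300) / (393,322).
- Blue look-alike: (345,403) / (431,210).
- Black rack look-alike: (165,320) / (537,382).
- Spray can: cap (431,233) / (303,317). The glue bottle at (405,378) / (386,205) is not the can.

Next is a close crop to check the choice.

```bash
python3 - <<'E'
from h import *
S=optics.snapshot('scene');T=optics.snapshot('top')
def c(im,x,y,w,h): return cv2.resize(im[y:y+h,x:x+w],(400,300),interpolation=cv2.INTER_CUBIC)
m=np.vstack([np.hstack([c(S,150,205,80,60),c(S,255,145,80,60)]),np.hstack([c(T,272,160,60,45),c(T,180,158,60,45)])])
m=np.vstack([np.hstack([c(S,150,205,80,60),c(S,260,148,80,60)]),np.hstack([c(T,270,160,80,60),c(T,170,160,80,60)])])
cv2.imwrite('pics/crop1.png',m[:,:,::-1])
E
```

```text
(no output)
```

View pics/crop1.png

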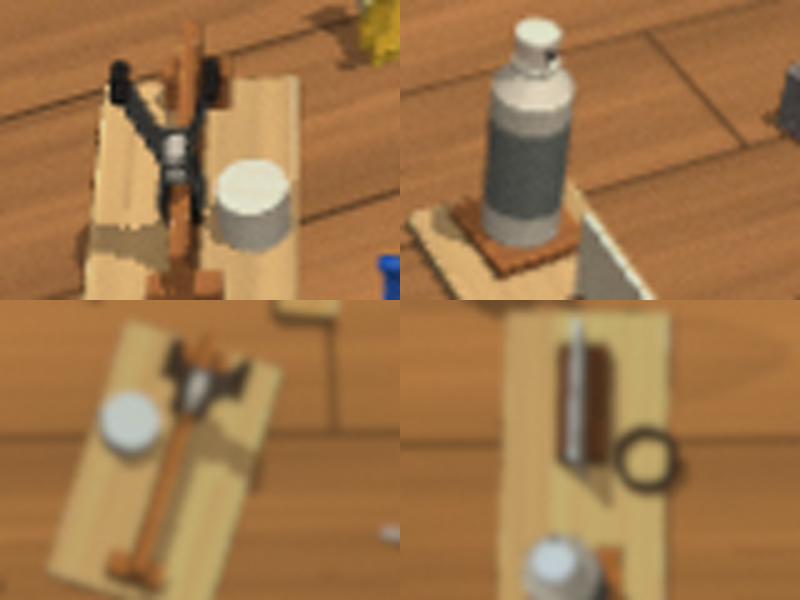

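The crop shows these positions, in full-image pixels:
- Black clamp on the batten, scene: sleeves (174,221) and (192,220.5), pivot (185,235).
- Black clamp, top: sleeves (304,171.6) and (318,175), pivot (310,178).
- Can cap: scene (288,153.6), top (200.6,212).
- Card edge in top: (205,164.4) to (204.4,192).

```bash
python3 - <<'E'
from h import *
np.set_printoptions(precision=4,suppress=True)
print('cap tri',tri((288,153.6),(200.6,212)),atz('scene',(288,153.6),.18),atz('top',(200.6,212),.18))
print('slA',tri((192,220.6),(318,175.2)),'/swap',tri((174,221.4),(304,171.6)))
print('sl',tri((174,221.4),(318,175.2)),tri((192,220.6),(304,171.6)))
for u in[(174,221.4),(192,220.6)]:print('s',atz('scene',u,.158))
for u in[(304,171.6),(318,175.2)]:print('t',atz('top',u,.158))
print('piv',tri((185.2,235),(310,178)))
print('st corners',[atz('top',(np.array(u)/1.5),.012)[:2] for u in[(285,243),(336.5,243),(335.5,348),(284,348)]])
print('rack corners',[atz('top',(np.array(u)/1.5),.012)[:2] for u in[(450,246),(489,264),(466,336),(420,321)]])
for z in(.1,.11,.12):print('card',z,atz('top',(205,164.4),z)[:2],atz('top',(204.4,192),z)[:2],atz('scene',(297.4,191),z)[:2],atz('scene',(313.3,215),z)[:2])
print('batten',[atz('top',u,.075)[:2] for u in[(296.5,214),(307.5,183)]])
E
```

```text
cap tri (array([0.4421, 0.1781, 0.1805]), np.float64(0.003872195021624015)) [0.4419 0.1804 0.18  ] [0.4414 0.1763 0.18  ]
slA (array([ 0.5712, -0.1933,  0.1587]), np.float64(0.049626297216916304)) /swap (array([ 0.5728, -0.1925,  0.1603]), np.float64(0.04554917494619007))
sl (array([ 0.5648, -0.2157,  0.1591]), np.float64(0.0030392828978466273)) (array([ 0.5783, -0.1701,  0.157 ]), np.float64(0.0009381767917418848))
s [ 0.5642 -0.2141  0.158 ]
s [ 0.5794 -0.1699  0.158 ]
t [ 0.5779 -0.1704  0.158 ]
t [ 0.5647 -0.2174  0.158 ]
piv (array([ 0.5694, -0.1943,  0.1016]), np.float64(0.0061724890055018895))
st corners [array([0.6578, 0.2334]), array([0.6557, 0.106 ]), array([0.3954, 0.1097]), array([0.3972, 0.2332])]
rack corners [array([ 0.6437, -0.1743]), array([ 0.5966, -0.2688]), array([ 0.4192, -0.2045]), array([ 0.4576, -0.0947])]
card 0.1 [0.6239 0.1697] [0.5249 0.1714] [0.5285 0.1746] [0.6369 0.1682]
card 0.11 [0.6212 0.1688] [0.5228 0.1705] [0.5379 0.1685] [0.645  0.1622]
card 0.12 [0.6186 0.1679] [0.5207 0.1696] [0.5474 0.1624] [0.6531 0.1561]
batten [array([ 0.4465, -0.1481]), array([ 0.5569, -0.1912])]
```

```bash
python3 -m creep '[[0,0.4,-0.7,0.6],[0,0.4,-0.7,0.4]]' 2>&1 | head -5; python3 -m creep '[[0,0.4,-0.7,0.3,0],[0,0.4,-0.7,0.3,0],[0,0.42,-0.7,0,0],[0,0.42,-0.7,0,0],[0,0.42,-0.7,0,0],[0,0.42,-0.7,0,0],[0,0.42,-0.7,0,0],[0,0.42,-0.7,0,0],[0,0.42,-0.7,0,0],[0,0.42,-0.7,0,0],[0,0.42,-0.7,0,0]]' 20
```

```text
invalid input
clock: 1.3
position: [0.4195, 0.2088, 0.2314]
orientation: [0.483, 3.104, 0.001]
contact_force: [0.1, -0.1, -0.2]
gripper_width: 0.0073
grip_force: 0.0
```

```bash
python3 -m creep '[[0,0.2,-0.3,-0.1,0],[0,0.2,-0.3,-0.2,0],[0,0,0,-0.2,0],[0,0,0,0,0],[0,0,0,0,0]]' 20; python3 - <<'E'
from h import *
S=optics.snapshot('scene');T=optics.snapshot('top')
def c(im,x,y,w,h): return cv2.resize(im[y:y+h,x:x+w],(400,300),interpolation=cv2.INTER_CUBIC)
m=np.vstack([np.hstack([c(S,260,110,80,60),c(S,280,170,60,45)]),np.hstack([c(T,170,185,60,45),c(T,185,150,60,45)])])
cv2.imwrite('pics/crop2.png',m[:,:,::-1])
E
```

```text
clock: 1.8
position: [0.4383, 0.1814, 0.2062]
orientation: [-0.481, -3.104, 0.0]
contact_force: [-0.8, 0.7, -0.5]
gripper_width: 0.0006
grip_force: 0.0
```

View pics/crop2.png

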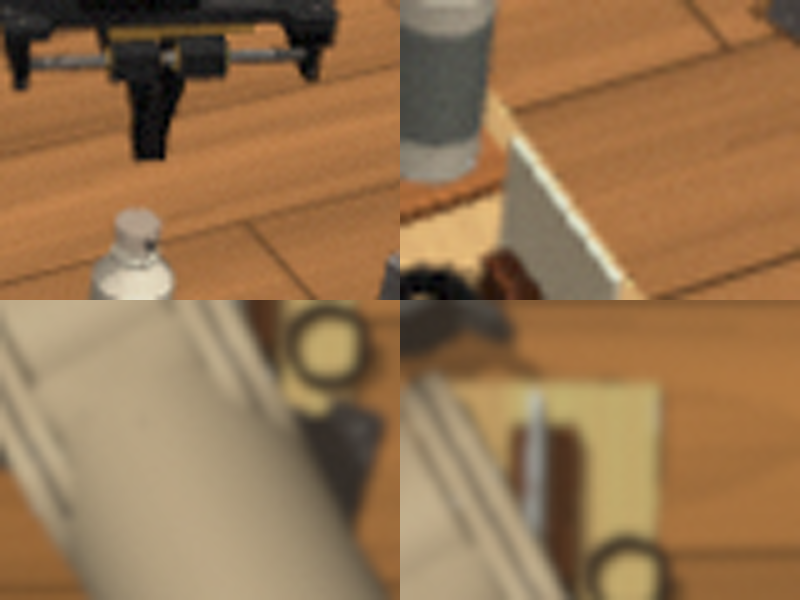

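The crops show the fingertip in the scene view at (290,141.6) above the cap centre (287.4,153.4). The card's top-edge ends are at (297.2,190.7) and (312.7,211.7).

```bash
python3 - <<'E'
from h import *
np.set_printoptions(precision=4,suppress=True)
p=monitor.read_state()['position'];print(p,proj('scene',p),proj('top',p))
print(proj('scene',[.4415,.1785,.18]))
from scipy.optimize import least_squares
obs=[('scene',(297.3,190.8),-1),('scene',(312.7,211.7),1),('top',(205.3,164.2),1),('top',(204.4,192),-1)]
def f(v):
    x,y,z,a=v; return np.concatenate([proj(n,[x+s*.05*np.cos(a),y+s*.05*np.sin(a),z])[0]-u for n,u,s in obs])
r=least_squares(f,[.574,.17,.1,0],x_scale=[.1,.1,.1,1]);print(r.x,np.degrees(r.x[3]),r.fun)
E
```

```text
[0.4387 0.1815 0.2067] [[288.4707 145.8381]] [[198.1969 211.5055]]
[[287.3837 153.6627]]
[ 0.5757  0.1722  0.1003 -0.0249] -1.4253573768312986 [-0.6682 -0.3162 -0.4882  0.4368 -0.6585 -0.3017 -0.5903 -0.2527]
```

```bash
python3 -m creep '[[0,0.06,-0.06,-0.15,0],[0,0,0,-0.15,0],[0,0,0,-0.15,0],[0,0,0,-0.05,0],[0,0,0,0,0]]' 20;python3 -m creep '[[0,0,0,-0.05,0],[0,0,0,0,0]]' ;python3 -m creep '[[0,0,0,-0.05,0],[0,0,0,0,0]]' 
```

```text
clock: 2.4
position: [0.4416, 0.1773, 0.1807]
orientation: [-0.483, -3.103, 0.001]
contact_force: [-0.6, -0.4, -1.2]
gripper_width: 0.0004
grip_force: 0.0
clock: 2.6
position: [0.4419, 0.1775, 0.1787]
orientation: [-0.483, -3.104, -0.0]
contact_force: [0.0, 0.6, 0.4]
gripper_width: 0.0004
grip_force: 0.0
clock: 2.8
position: [0.4418, 0.1775, 0.1761]
orientation: [-0.483, -3.104, 0.0]
contact_force: [0.7, -0.2, 0.8]
gripper_width: -0.0001
grip_force: 0.0
```

```bash
for i in 1; do python3 -m creep '[[0,0,0,-0.05,0],[0,0,0,0,0]]';python3 -m creep '[[0,0,0,-0.05,0],[0,0,0,0,0]]' ;python3 -m creep '[[0,0,0,-0.05,0],[0,0,0,0,0]]';done | grep -E 'posi|forc'
```

```text
position: [0.4418, 0.1774, 0.1735]
contact_force: [-0.8, -0.5, -0.3]
grip_force: 0.0
position: [0.4418, 0.1774, 0.1709]
contact_force: [0.0, -0.7, 0.1]
grip_force: 0.0
position: [0.4418, 0.1774, 0.1684]
contact_force: [-0.0, 0.5, -0.5]
grip_force: 0.0
```

```bash
python3 - <<'E'
from h import *
shot('scene','pics/c3.png',(260,115,340,175),8)
E
```

```text
(no output)
```

View pics/c3.png

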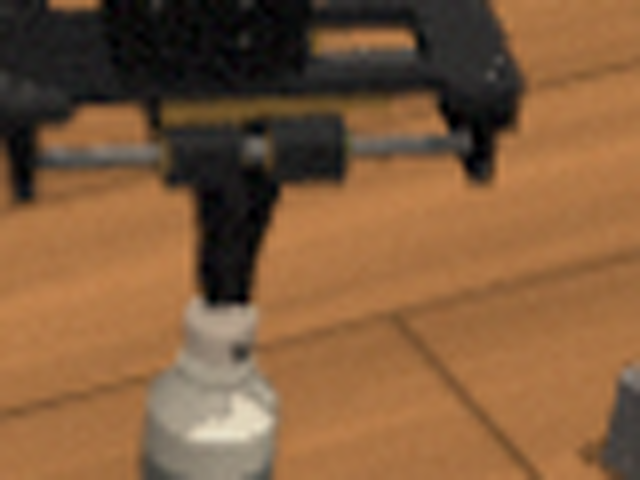

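The fingertip, at about (288.4,152.9), sits on the cap's top face at about (287.5,153.5), so it is just about at contact. The reported TCP therefore seems to lie about 12 mm below the visible tip. I'll keep going down under force feedback.

```bash
(python3 -m creep '[[0,0,0,-0.04,0],[0,0,0,0,0]]';python3 -m creep '[[0,0,0,-0.04,0],[0,0,0,0,0]]' ;python3 -m creep '[[0,0,0,-0.04,0],[0,0,0,0,0]]') | grep -E 'posi|forc'
```

```text
position: [0.4418, 0.1774, 0.1665]
contact_force: [0.1, 0.8, 0.1]
grip_force: 0.0
position: [0.4418, 0.1774, 0.1645]
contact_force: [0.1, -0.3, -0.5]
grip_force: 0.0
position: [0.4418, 0.1774, 0.1625]
contact_force: [-0.1, -0.6, -0.9]
grip_force: 0.0
```

```bash
python3 - <<'E'
from h import *
p=monitor.read_state()['position']
print(proj('scene',[.4418,.1774,.1684]),proj('scene',p),proj('scene',p+[0,0,.01]),proj('scene',p+[0.01,0,0]),proj('scene',p+[0,.01,0]))
shot('scene','pics/c4.png',(270,130,310,160),16)
E
```

```text
[[286.83531432 156.82344562]] [[286.70147365 158.34395163]] [[286.9364158  155.75428658]] [[288.19132354 160.1843785 ]] [[289.57140313 157.60143349]]
```

View pics/c4.png

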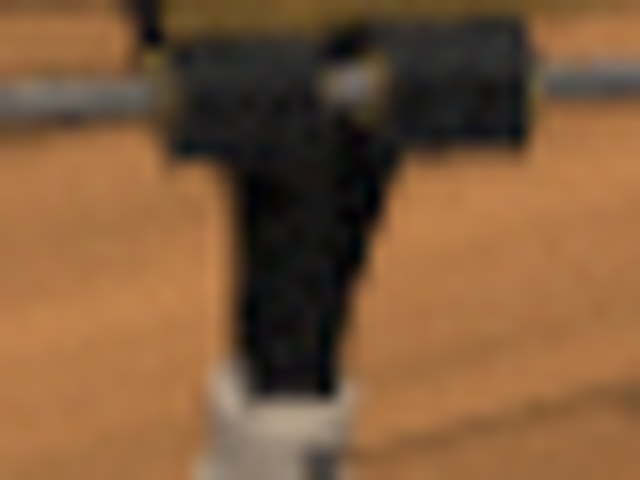

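The tip, at about (288.3,154.9), is in front of the cap's rim and over its face, and there is no force yet. I'll continue in small steps.

```bash
(python3 -m creep '[[0,0,0,-0.03,0],[0,0,0,0,0]]';python3 -m creep '[[0,0,0,-0.03,0],[0,0,0,0,0]]' ;python3 -m creep '[[0,0,0,-0.03,0],[0,0,0,0,0]]') | grep -E 'posi|contact_forc'; python3 - <<'E'
from h import *
s=[monitor.read_state() for i in range(3)]; print(s[0]['contact_force'],s[0]['ft_torque'],s[0]['joint_torque'])
E
```

```text
position: [0.4418, 0.1774, 0.1611]
contact_force: [-0.1, 0.8, -0.5]
position: [0.4419, 0.1774, 0.1596]
contact_force: [0.2, 0.5, 0.1]
position: [0.442, 0.1775, 0.1583]
contact_force: [-1.6, -1.0, 3.4]
[-1.62713516 -1.01913696  3.41366265] [-0.09795354  0.12586113 -0.02089215] [-2.47206143e-02 -3.48938584e+01  3.14808162e-01 -3.63437033e+01
 -1.05082340e-02 -2.84948582e-01  6.62125254e-03]
```

```bash
python3 -c "
from h import *
np.save('a.npy',optics.snapshot('scene'))"
(python3 -m creep '[[0,0,0,-0.02,0],[0,0,0,0,0]]';python3 -m creep '[[0,0,0,-0.02,0],[0,0,0,0,0]]') | grep -E 'posi|contact_forc'; python3 - <<'E'
from h import *
np.set_printoptions(linewidth=200)
a=np.load('a.npy');b=optics.snapshot('scene');np.save('b.npy',b)
for i in (a,b): print(i[148:166,281:295].mean(2).astype(int))
E
```

```text
position: [0.442, 0.1775, 0.1573]
contact_force: [-1.1, -0.7, 3.6]
position: [0.442, 0.1775, 0.1563]
contact_force: [-0.7, -0.7, 2.7]
[[129 128 128  76  21  10  21  17  25  22   5  68 114 127]
 [128 126 125  73   9  14  25  15  17   8  30  97 118 122]
 [122 121 125  71   1  14  11  21  18  15  49 108 118 118]
 [126 125 123  68  14  14  19  17  24  12  55 108 119 117]
 [121 121 124  78  16  11  10  18  19  15  72 112 118 115]
 [124 122 137 102  42  10  22  25  23  21  80 107 111 112]
 [123 113 143 110  46  15  17  27  21  12  91 112 114 113]
 [121 112 133 139  77  17  40  45  45  22 104 121 122 120]
 [114 109 115 126 112 130 133 136 137 124 120 120 122 120]
 [113 111 108 115 123 135 137 140 139 130 109 116 114 105]
 [110 113 115 121 126 128 130 118  85  84  89  95  95 100]
 [117 137 132 125 122 129 131 126  68  47 103 106 102 105]
 [123 136 143 137 131 133 133 133 109 122 131 117 114 109]
 [123 110 136 147 145 145 147 146 143 146 125 124 117 109]
 [130 132 125 137 140 147 147 146 149 128 156 141 127 112]
 [137 144 142 139 131 135 133 132 134 136 152 141 128 115]
 [142 144 150 151 150 
[... 459 characters left out ...]
0 138 107  39  13  13  19  14  11  77 108 114 115]
 [121 110 139 125  62  10  13  19  15  19 114 123 121 124]
 [114 106 118 143  90  64  72  78  95  77 116 124 121 120]
 [114 111 112 126 125 131 137 139 137 118 110 117 117 106]
 [114 114 115 118 129 137 141 140 113 103  96  94  92 100]
 [117 135 121 119 126 130 130 120  69  50  97 106 106 106]
 [121 135 132 129 129 130 131 122  85  67 116 116 113 107]
 [122 112 133 144 136 138 137 136 135 156 128 128 114 110]
 [127 132 127 134 137 142 144 144 147 142 160 139 129 114]
 [137 141 144 139 130 131 133 133 132 143 153 145 131 115]
 [139 145 148 152 149 155 156 153 149 150 143 137 164 134]
 [147 149 150 151 158 162 162 161 155 152 146 139 147 127]]
```

The cap does move: the nozzle dot shifted about 0.5 px. Contact was at a reported z of about 0.159, so I'll press on to the stop.

```bash
(python3 -m creep '[[0,0,0,-0.03,0],[0,0,0,0,0]]';python3 -m creep '[[0,0,0,-0.03,0],[0,0,0,0,0]]';python3 -m creep '[[0,0,0,-0.02,0],[0,0,0,0,0]]';python3 -m creep '[[0,0,0,-0.02,0],[0,0,0,0,0]]') | grep -E 'posi|contact_forc'; python3 - <<'E'
from h import *
np.set_printoptions(linewidth=200)
i=optics.snapshot('scene')
print(i[154:163,281:295].mean(2).astype(int))
E
```

```text
position: [0.442, 0.1775, 0.1547]
contact_force: [-1.1, -0.3, 5.1]
position: [0.442, 0.1775, 0.1533]
contact_force: [-0.4, -1.1, 4.9]
position: [0.4421, 0.1775, 0.1531]
contact_force: [-3.9, -2.6, 11.5]
position: [0.4421, 0.1776, 0.1529]
contact_force: [-7.9, -3.9, 21.5]
[[120 121 136  88  27  15  18  22  14  13  75 106 113 117]
 [121 111 141 108  36  18  16  19  17   6 105 118 120 118]
 [112 107 139 123  61  21  23  24  23  11 112 125 123 123]
 [114 110 119 135  88  64  99 103 104  75 100 119 114 108]
 [113 112 112 125 114 127 140 140 128 113  98  92  94 100]
 [120 122 117 118 129 131 137 122 100  99 108 106 105 107]
 [122 128 126 123 127 133 132 101  57  59 114 120 107 111]
 [122 113 118 123 131 132 131 120  99  83 103 125 115 109]
 [130 132 122 129 134 134 128 139 137 113 141 134 127 116]]
```

The cap is bottomed: the force rises steeply below a reported z of 0.1532, 6 mm under contact. Next I release it and retreat toward the clamp.

```bash
python3 -m creep '[[0,0,0,0.15,0],[0,0,0,0.3,0],[0,0,0,0.6,0],[0,0,0,0.8,0],[0,0,-0.2,0.5,0],[100,0.2,-0.6,0,-0.2],[100,0.25,-0.8,0,-0.2],[100,0.3,-0.9,0,-0.2],[100,0.3,-0.9,0,-0.2],[100,0.3,-0.9,0,0],[100,0.3,-0.9,0,0],[100,0.3,-0.9,0,0]]' 20
python3 -m creep '[[100,0.3,-0.8,0,0],[100,0.3,-0.6,0,0],[100,0,0,0,0],[100,0,0,0,0]]'
python3 - <<'E'
from h import *
i=optics.snapshot('scene');print(i[154:163,281:295].mean(2).astype(int))
print(monitor.read_state()['orientation'])
E
```

```text
clock: 7.25
position: [0.5397, -0.1293, 0.2685]
orientation: [0.569, 3.09, 0.0]
contact_force: [1.5, 0.6, -0.8]
gripper_width: 0.0488
grip_force: 0.0
clock: 7.65
position: [0.5692, -0.1981, 0.2678]
orientation: [-0.572, -3.088, 0.001]
contact_force: [-0.5, -0.3, 0.0]
gripper_width: 0.0803
grip_force: 0.0
[[123 120 195 220 223 224 222 223 225 224 214 151 116 118]
 [122 116 155 207 222 225 223 225 226 224 198 143 122 121]
 [116 112 119 146 183 207 219 218 213 187 150 129 124 121]
 [116 110 109 119 136 157 170 173 158 145 130 120 114 107]
 [113 123 119 121 128 134 140 127  90  85 102 100  95 101]
 [118 145 136 129 129 137 140 135  83  66 137 122 107 107]
 [123 137 148 148 143 138 143 145 120 180 185 137 112 111]
 [124 115 139 151 152 150 153 152 147 205 178 138 116 110]
 [133 132 128 147 157 178 189 164 174 165 180 180 146 117]]
[-5.69162365e-01 -3.08851011e+00 -2.08394474e-04]
```

The cap's dot is back at its original row, so it is up again. Now a look at the fingers over the clamp.

```bash
python3 -m creep '[[100,0,0,-0.3,0],[100,0,0,-0.3,0],[100,0,0,0,0]]'|grep -E 'pos|wid'; python3 - <<'E'
from h import *
S=optics.snapshot('scene');T=optics.snapshot('top')
def c(im,x,y,w,h): return cv2.resize(im[y:y+h,x:x+w],(400,600),interpolation=cv2.INTER_CUBIC)
m=np.hstack([c(S,155,170,60,90),c(T,280,150,60,90)])
cv2.imwrite('pics/crop5.png',m[:,:,::-1])
p=monitor.read_state()['position'];print(proj('scene',p),proj('top',p))
t=np.radians(69.1);y=np.array([np.cos(t),np.sin(t),0])*.0435
print(proj('scene',[p+y,p-y]),proj('scene',[[.571,-.193,.1],[.571,-.193,.158]]))
E
```

```text
position: [0.5682, -0.196, 0.2359]
gripper_width: 0.0869
[[177.53506816 198.32429948]] [[315.02873045 168.0496682 ]]
[[195.13847168 197.97424577]
 [159.97477315 198.67238511]] [[184.74453437 235.72893732]
 [182.54077639 220.89011594]]
```

View pics/crop5.png

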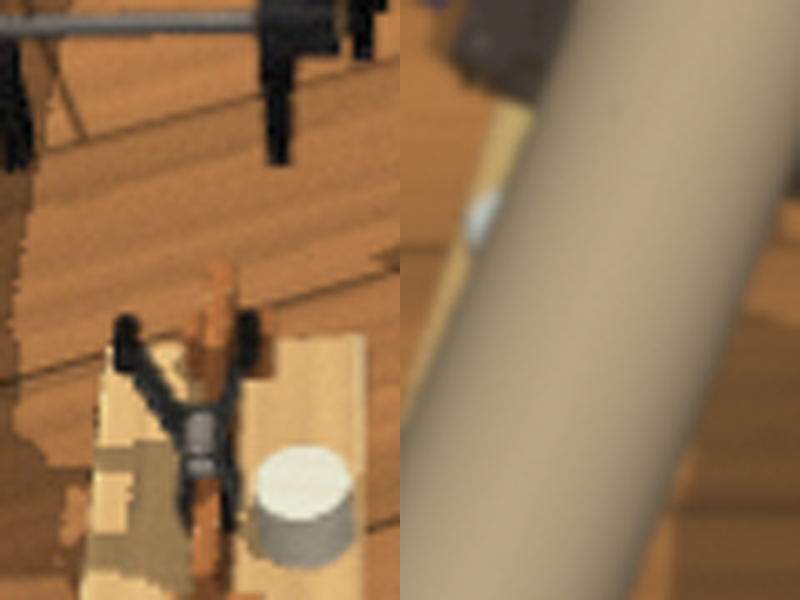

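In the scene crop the open fingertips are at (196.7,194.3) and (157.3,195.2), and the sleeves at (174,221.3) and (192.3,220.7). The lateral match with the projection is good, and the tips again appear about 14 mm above the reported TCP. The cap contact gave about 20 mm. I'll descend with that offset allowed for.

```bash
python3 -m creep '[[100,0.08,0.08,-0.2,0],[100,0,0,-0.35,0],[100,0,0,-0.35,0],[100,0,0,-0.35,0],[100,0,0,-0.35,0],[100,0,0,-0.3,0],[100,0,0,-0.2,0],[100,0,0,-0.1,0],[100,0,0,0,0],[100,0,0,0,0]]' 20; python3 - <<'E'
from h import *
S=optics.snapshot('scene')
cv2.imwrite('pics/crop6.png',cv2.resize(S[185:260,150:225],(600,600),interpolation=cv2.INTER_CUBIC)[:,:,::-1])
E
```

```text
clock: 9.1
position: [0.5738, -0.1937, 0.1294]
orientation: [0.57, 3.089, 0.0]
contact_force: [0.3, 0.2, 0.6]
gripper_width: 0.0869
grip_force: 0.0
```

View pics/crop6.png

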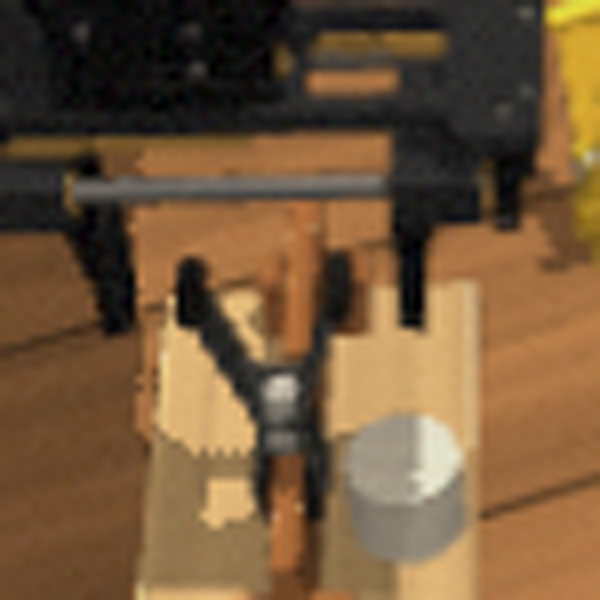

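The fingertips at (118,332) and (412,325) straddle the sleeves at (190,292) and (340,285). They are centred, with the sleeves about 19 mm above the tips. I'll squeeze.

```bash
python3 -m creep '[[60,0,0,-0.04,0],[50,0,0,0,0],[45,0,0,0,0],[40,0,0,0,0],[35,0,0,0,0],[30,0,0,0,0],[20,0,0,0,0],[0,0,0,0,0],[0,0,0,0,0],[0,0,0,0,0],[0,0,0,0,0],[0,0,0,0,0]]' 20;
```

```text
clock: 10.35
position: [0.5734, -0.1935, 0.1268]
orientation: [0.57, 3.09, 0.0]
contact_force: [-0.8, -0.3, -0.5]
gripper_width: 0.0227
grip_force: 19.9
```

```bash
python3 -m creep '[[0,0,0,0.1,0],[0,0,0,0.2,0],[0,0,0,0.2,0],[0,0,0,0.2,0],[0,0,0,0.3,0],[0,0,0,0.4,0],[0,0,0,0.4,0],[0,0,0,0.2,0],[0,0,0,0.1,0],[0,0,0,0,0],[0,0,0,0,0]]' 20; python3 - <<'E'
from h import *
S=optics.snapshot('scene')
cv2.imwrite('pics/crop7.png',cv2.resize(S[150:260,140:250],(600,600),interpolation=cv2.INTER_CUBIC)[:,:,::-1])
E
```

```text
clock: 11.45
position: [0.5731, -0.1933, 0.231]
orientation: [-0.569, -3.088, -0.0]
contact_force: [-0.2, 0.5, -1.3]
gripper_width: 0.0223
grip_force: 19.9
```

View pics/crop7.png

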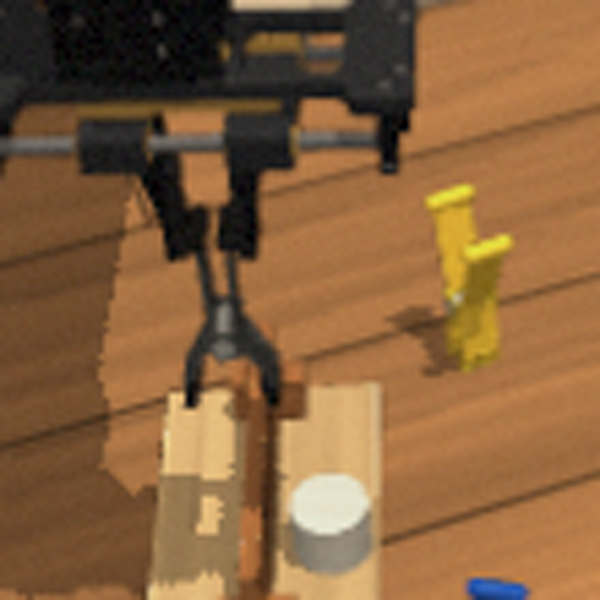

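The clamp is off the batten and held upright, wide open. Its pivot is at (223,330) and its jaw tips at (192,400) and (270,398) in the crop.

```bash
python3 -m creep '[[0,0,0.3,0,0.3],[0,0,0.6,0,0.5],[0,0,0.75,0,0.6],[0,0,0.8,0,0.6],[0,0,0.8,0,0.6],[0,0,0.8,0,0.6],[0,0,0.8,0,0.6],[0,0,0.75,0,0.5],[0,0,0.7,0,0.4],[0,0.04,0.5,0,0.2],[0,0,0.3,0,0],[0,0,0.1,0,0]]' 20; python3 -m creep '[[0,0,0,0,0],[0,0,0,0,0],[0,0,0,0,0]]' 20; python3 - <<'E'
from h import *
s=monitor.read_state();p=s['position'];print(p,s['q'][6]); R=cv2.Rodrigues(s['orientation'])[0];print(np.degrees(np.arctan2(R[1,1],R[0,1])))
S=optics.snapshot('scene')
cv2.imwrite('pics/crop8.png',cv2.resize(S[130:230,270:370],(600,600),interpolation=cv2.INTER_CUBIC)[:,:,::-1])
for z in(.18,.2,.21,.22):print(z,proj('scene',[.5731,-.1933,z]))
E
```

```text
clock: 12.7
position: [0.5752, 0.1679, 0.2314]
orientation: [-0.033, -3.141, 0.0]
contact_force: [-0.4, -0.4, -1.0]
gripper_width: 0.0226
grip_force: 19.9
clock: 13.0
position: [0.5757, 0.1647, 0.232]
orientation: [0.039, 3.141, -0.0]
contact_force: [0.3, -0.8, -1.2]
gripper_width: 0.0226
grip_force: 19.9
[0.57574779 0.16469966 0.23197419] 1.2900744428886124
88.56355520493896
0.18 [[181.78711623 215.53226876]]
0.2 [[180.9756196  209.98915667]]
0.21 [[180.56320708 207.1615508 ]]
0.22 [[180.14628149 204.29572087]]
```

View pics/crop8.png

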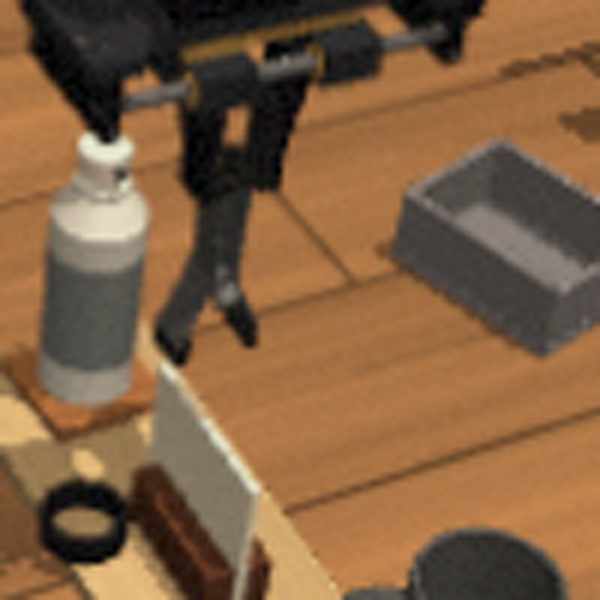

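The clamp is above the card, pivot (308,178.7). The card's top edge runs from (297.5,191.3) to (313,211.7) in full-image pixels. I'll compute the relative offset.

```bash
python3 - <<'E'
from h import *
s=monitor.read_state();p=s['position'];print(p)
for z in(.195,.2,.205):print(z,proj('scene',[p[0],p[1],z]))
x,y=p[:2];print('tips pred',proj('scene',[[x,y-.019,.157],[x,y+.019,.157]]))
print('edge mid',[ (z,atz('scene',(305.25,201.3),z)) for z in (.098,.1,.103,.106)], atz('top',(204.8,178.2),.1), proj('scene',[[.574,.1706,.1],[.524,.1716,.1],[.624,.1696,.1]]))
E
```

```text
[0.57568851 0.16500306 0.23194126]
0.195 [[305.43584977 177.15235089]]
0.2 [[305.62120044 175.78360877]]
0.205 [[305.80747918 174.40686903]]
tips pred [[298.23346568 188.99150326]
 [309.81284735 185.62630241]]
edge mid [(0.098, array([0.5760025 , 0.17581072, 0.098     ])), (0.1, array([0.57777202, 0.17458597, 0.1       ])), (0.103, array([0.5804263 , 0.17274886, 0.103     ])), (0.106, array([0.58308059, 0.17091175, 0.106     ]))] [0.57408982 0.17017826 0.1       ] [[303.46134056 200.8484292 ]
 [295.82887323 190.34576994]
 [311.50748717 211.93893377]]
```

```bash
python3 -m creep '[[0,-0.01,0.11,0,0],[0,0,0,0,0],[0,0,0,-0.1,0],[0,0,0,-0.2,0],[0,0,0,-0.3,0],[0,0,0,-0.3,0],[0,0,0,-0.25,0],[0,0,0,-0.2,0],[0,0,0,-0.15,0],[0,0,0,-0.06,0],[0,0,0,0,0],[0,0,0,0,0]]' 20; python3 - <<'E'
from h import *
S=optics.snapshot('scene');T=optics.snapshot('top')
cv2.imwrite('pics/crop9.png',cv2.resize(S[150:230,270:350],(600,600),interpolation=cv2.INTER_CUBIC)[:,:,::-1])
E
```

```text
clock: 14.25
position: [0.5752, 0.172, 0.1543]
orientation: [0.035, 3.141, 0.001]
contact_force: [0.4, 0.5, -1.4]
gripper_width: 0.0226
grip_force: 19.9
```

View pics/crop9.png

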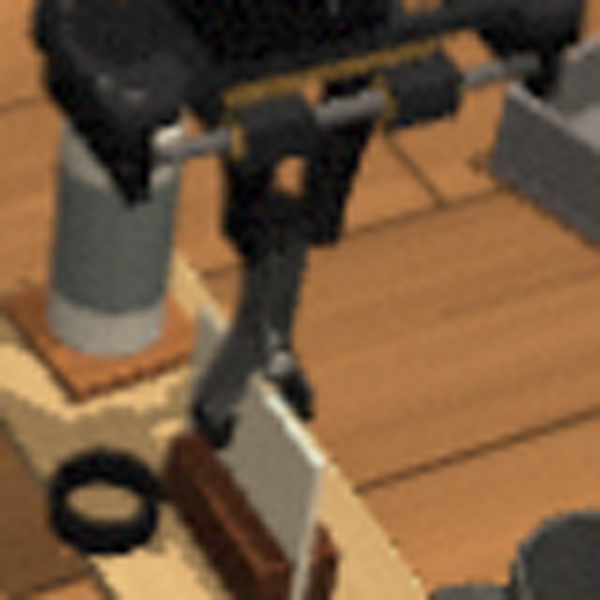

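The jaws straddle the card: left jaw tip at (215,440), right jaw partly hidden behind the card at (300,415), pivot (280,362) above the edge. The near-face offset matches the middle of the edge. I'll go slightly deeper, settle and hand in.

```bash
python3 -m creep '[[0,0,-0.01,-0.04,0],[0,0,0,0,0],[0,0,0,0,0],[0,0,0,0,0]]' 20; python3 -c "
from h import *
print(hand_in())"
```

```text
clock: 14.75
position: [0.575, 0.1715, 0.1518]
orientation: [0.035, 3.141, 0.0]
contact_force: [-0.2, -0.2, -0.3]
gripper_width: 0.0227
grip_force: 19.9
the job is handed in; nothing more can be done
None
```

I handed the job in at 14.8 s: the cap was pressed to its stop and came back up, and the clamp is held squeezed open around the middle of the card's top edge, its jaws about 20 mm down each side and no contact force showing.

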